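# Unlock a board carrier and hold it up level for inspection

## Robot

A 7-joint arm with a two-finger parallel gripper is mounted at the origin on a cart in front of the work surface, level with it; the furniture and walls round the work are solid. World frame = base frame: x ahead of the robot, y to its left, z up, the work surface at z = 0. Lengths are in mm, angles in rad, forces in N, time in s.
With the tool pointing down it reaches from about 400 to 875 mm from the base axis. Payload 4.4 kg.
Tool frame: the origin (TCP) lies at the very end of the fingers, on their centre line; the grasp point (between the pads) lies 19 mm behind it; z points along the fingers, y is the direction in which the jaws open and shut (so a half turn about z gives the same grasp; the last joint's range is limited). The gripper opens to 85 mm and grips with 20 to 120 N. Pads are 22 mm wide; open, the fingers measure 114 mm over their backs; the gripper's body (76 mm by 85 mm) begins 54 mm behind the grasp point. The pads swing forward as they close: fully open they stand 13 mm farther back than shut.
Start: joints at [1.26, 0.628, 0.038, 1.517, -0.027, 0.996, -0.02], TCP at [157.563, -630.628, 231.313] pointing down, gripper open.
Joint ranges: [-3.06, 3.06], [-0.37, 2.12], [-1.25, 1.32], [0.18, 2.47], [-1.1, 4.24], [0.23, 1.98], [-2.94, 2.94]. Speed limits (rad/s): [2.57, 2.57, 3.14, 3.14, 3.14, 3.14, 3.14].

## Interface

Orientations are given as [roll, pitch, yaw] about the fixed x, y, z axes, in that order (R = Rz(yaw) Ry(pitch) Rx(roll)).
In Python, from cell import read_state, get_image, calibration, finish_job gives the robot as it stands. The module is installed in compiled form; this text tells all that it offers.
- The arm moves only by the tool apply_moves, never from a script. Its argument "increments" is a list of rows, each an object of numbers: "tx", "ty", "tz": the shift along the world's x, y, z in m; "rx", "ry", "rz": the turn, a rotation vector about the world's x, y, z in units of 5 degrees (1.0 is 5 degrees); "claw": the finger opening in m, from 0 to 0.0854. In form: [{"tx": .., "ty": .., "tz": .., "rx": .., "ry": .., "rz": .., "claw": ..}, ...]. A call has 1 to 12 rows; each row is the pose to reach, as a shift and turn from the pose commanded when the call began; what a row does not reach only later rows make up. A row lasts 1/10 s, in which the tool goes at most 50 mm and 8.59 degrees, less where a joint would pass 70% of its speed; a pose out of reach is approached as far as the arm can. A call with a gripper value outside its range is refused whole. The fingers move at their own pace and stop on an object; the grip force is fixed at half the most. Time passes only in rows, so rows that repeat a pose let the fingers close. It gives the time, the measured TCP pose, the force and the opening at its end, in the units of the state.
- read_state(): the state, without advancing time (a new reading comes with each control period).
- get_image(name): name is "scene" or "top"; returns the picture (480x640x3 uint8, red, green, blue); there is no depth.
- calibration(name): a dict with "camera_matrix" (3x3 intrinsics, pixels), "origin" and "attitude" of the camera in the world. Camera axes: x right, y up, looking along -z (the intrinsics and any distortion apply to the point x, -y, -z); pixel columns grow to the right and rows downward; lengths in mm; the calibration is good to about 2 mm. A picture is of the moment at which its call begins. calibration takes no time and is no camera call.
- finish_job(): hands the job in, once; it reports no verdict.
The state is a dict: "clock": time; "qpos": joint angles; "qd": joint speeds; "tau": joint torques, N m; "eef_pos": TCP position; "tool_rot": TCP orientation; "force": force on the tool from outside, world axes, zero at the start; "torque": the same for the moment, N m; "width": finger opening in mm.
Only numpy, scipy, OpenCV 4.12 (cv2) and the standard library are available. Lean on these libraries where they do the work, as an engineer would, in place of code of your own. Each camera call takes 0.05 s, during which the arm holds its last target. There are 200 camera calls.

## Task

The tray-shaped board carrier is locked in its dock by a slide bolt. Slide the bolt's upright grip fin all the way back, away from the carrier, until it stops, then take the carrier by its handle bar and lift it straight up about 12 cm out of the dock, level all the way so that the loose circuit board stays in it. Finish while still holding it there in the air above the dock, level and still; leave the bolt open and the other things on the bench alone.

Things in the scene. Friction and masses are not known exactly. Their poses are not given: they have to be found in the camera images.
- dock: Fixed aluminium plate 110 x 280 x 10 mm on the bench; low locating blocks (tops at 22 mm) stand 2.5 mm clear round the carrier's seat, then two rails and an end stop (tops at 20 mm) guide a slide bolt. Origin: under the centre of the seat, on the bench. z is up, y runs along the plate from seat to bolt; the plate spans y = -100 to +180 mm.
- latch (a joint): Slide bolt on the dock, in m: 0 = locked (its tongue lies 16 mm over the carrier's end tab), 0.040 = fully open, at its stop. It moves along the dock's +y (away from the carrier) as the value grows, starts at or near 0, slides stiffly (about 2 N) and stays where it is left.
- latch_grip (a point): Grip point of the bolt's upright black fin: centre of the fin, 46 mm above the bench. The fin is 10 mm thick (along x), 28 mm long (along y, the sliding direction), its top 62 mm above the bench; the part under it, below 21 mm, is the bolt between its rails. Axes as the dock's.
- carrier_bar (a point): Centre of the loose carrier's level handle bar: 12 mm wide (x), 14 mm tall, 130 mm long (y), on two end legs over the carrier's middle line; its underside is 47 mm above the board. Grasp here: the carrier balances about this point. In the dock it is 73 mm above the bench, over the seat's centre to 1 mm, axes parallel to the dock's.
- board_centre (a point): Centre of the circuit board (72 x 109 x 5 mm, black, 45 g) that lies loose in the carrier inside the rim (2 mm play each way), long side along the carrier's y; 56.5 mm below the bar's centre when it lies properly.
- flux_bottle: Bystander: squeeze bottle with a needle tip, 45 mm across, 134 mm tall, standing on the bench; origin at its underside. Leave alone.
- side_cutters: Bystander: side cutters, 39 x 130 x 13 mm, lying on the bench; origin at the underside. Leave alone.
- solder_reel_green: Bystander: solder reel with green flanges, 70 mm across, 70 mm tall, standing on the bench; origin at the underside. Leave alone.
- carrier: The loose board carrier: grey plate 82 x 130 x 4 mm with a 6 mm high rim, a 30 mm wide tab at each end (168 mm over the tabs) and a bridge handle, 70 mm tall overall, 0.17 to 0.35 kg. Origin: centre of its underside, 63 mm below the bar's centre; y along its length, z up.
- desk_lamp: Fixed desk lamp behind the work; origin at its foot on the bench. Its shade hangs out towards the robot: it fills about x = -150 to +10 mm, y = -90 to +40 mm from the foot, 0.36 to 0.52 m above the bench (world axes). The arm starts to the right of it and must swing past on the robot's side. Keep clear.

How it is judged:
By the outcome, as a careful person would: the job done as asked, in the order asked, and still so for the second after the job is handed in, while the arm keeps its last pose, push and grip.
It also fails if it takes over 46 s, if anything falls off the work surface, if the arm or the gripper's body presses on something with over 40 N, if the wrist force passes 120 N, or if a joint passes its speed limit or range.

## Working session

There is one attempt and no reset: what is moved stays moved. The work goes in short steps, Python scripts to look and compute and a tool call to move; the robot and the scene stay as the last step left them, time stands still between calls to the robot, and variables do not carry over. Pictures are saved under pics/ and viewed, about 8 in all and at most 12, crops included, and the job is handed in when it is done.

Besides the shell and the picture viewer there is one more tool, called after ">>>" as name(argument=value, ...) on one line, values as JSON. apply_moves: Moves the arm, as the interface text tells. Its arguments: {"type":"object","properties":{"increments":{"type":"array"}},"required":["increments"]}

```bash
mkdir -p pics; python3 - <<'E'
from cell import *
import cv2
print(read_state())
for n in("scene","top"):
    im=get_image(n); cv2.imwrite(f"pics/{n}0.png",im[:,:,::-1]); print(n,calibration(n))
E
```

```text
{'clock': 0.0, 'qpos': array([ 1.26020689,  0.62935371,  0.03844262,  1.51836026, -0.02695669,
        0.99629557, -0.01999206]), 'qd': array([ 0.00048814, -0.00027781,  0.00025511,  0.00242323,  0.00025588,
        0.00055276,  0.00101265]), 'tau': array([ 1.82686788e-03, -5.63403583e+01,  1.22644454e+00, -1.93445832e+01,
        1.09101157e-02,  1.05500247e-02, -4.52715966e-06]), 'eef_pos': array([ 157.3939241 , -630.01644937,  230.38667327]), 'tool_rot': array([-3.13969469e+00,  6.20031160e-05,  2.44820638e-01]), 'force': array([ 0.02082915, -0.5124213 ,  0.03209452]), 'torque': array([0.01503958, 0.00972393, 0.00829485]), 'width': 85.34152250590851}
scene {'camera_matrix': array([[483.46673324,   0.        , 327.26030632],
       [  0.        , 483.46673324, 241.86654618],
       [  0.        ,   0.        ,   1.        ]]), 'origin': array([ 20.30655153, 715.88259522, 822.11115459]), 'attitude': array([ 0.90654869, -0.00846551, -2.56175602])}
top {'camera_matrix': array([[462.01954968,   0.        , 312.92796187],
       [  0.        , 462.01954968, 234.59920924],
       [  0.        ,   0.        ,   1.        ]]), 'origin': array([ 469.53764475,  -94.23768304, 1103.26691529]), 'attitude': array([ 0.06691127, -0.00195983, -1.55227701])}
```

View pics/top0.png

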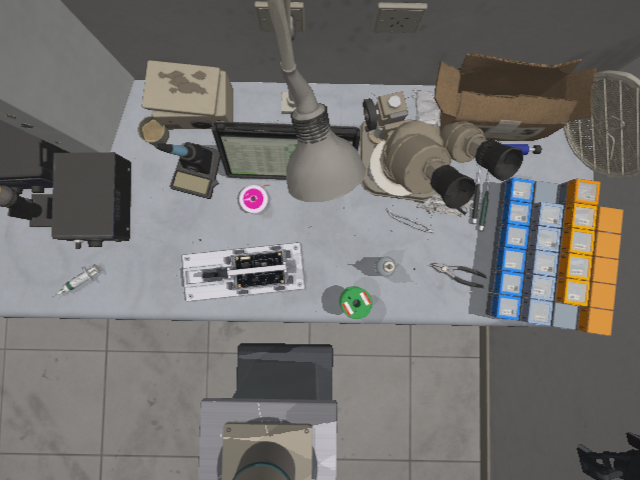

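View pics/scene0.png

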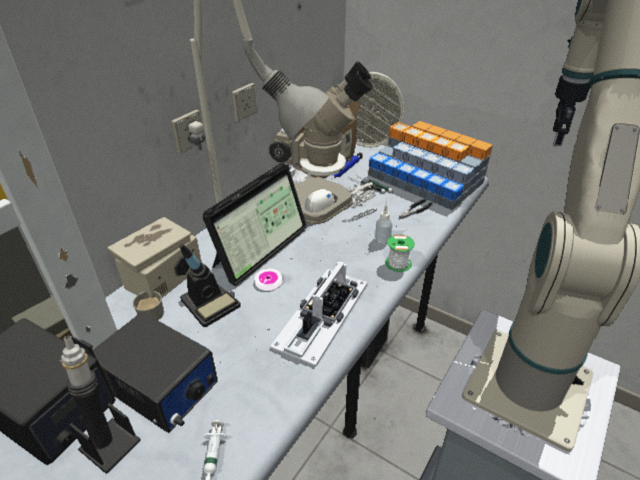

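The top view shows the dock at about (181-304, 243-300), with the bolt on the left (world +y) and the bar at about (231-285, 262-270). The bottle is at (388,266), the green reel at (355,303), and the lamp shade at (325,165).

```bash
cat > h.py <<'E'
import numpy as np, cv2
from cell import *
from scipy.spatial.transform import Rotation as R
def ray(n,u,v,z):
    c=calibration(n);K=c["camera_matrix"]
    d=np.array([(u-K[0,2])/K[0,0],-(v-K[1,2])/K[1,1],-1])
    d=R.from_euler('xyz',c["attitude"]).as_matrix()@d
    o=c["origin"];return (o+d*(z-o[2])/d[2]).round(1)
def proj(n,p):
    c=calibration(n);q=R.from_euler('xyz',c["attitude"]).as_matrix().T@(np.array(p)-c["origin"])
    K=c["camera_matrix"];return np.array([K[0,2]+K[0,0]*q[0]/-q[2],K[1,2]-K[1,1]*q[1]/-q[2]]).round(1)
E
python3 - <<'E'
from h import *
a=cv2.imread("pics/top0.png")[232:312,172:312]; b=cv2.imread("pics/scene0.png")[255:370,265:375]
cv2.imwrite("pics/ctop.png",cv2.resize(a,None,fx=5.6,fy=5.6,interpolation=cv2.INTER_CUBIC))
cv2.imwrite("pics/cscene.png",cv2.resize(b,None,fx=5,fy=5,interpolation=cv2.INTER_CUBIC))
for u,v in((181,257),(299,243),(304,288),(186,300)): print(ray("top",u,v,10))
E
```

```text
[484.  215.6  10. ]
[522.3 -62.4  10. ]
[416.5 -76.3  10. ]
[383.4 200.1  10. ]
```

View pics/ctop.png

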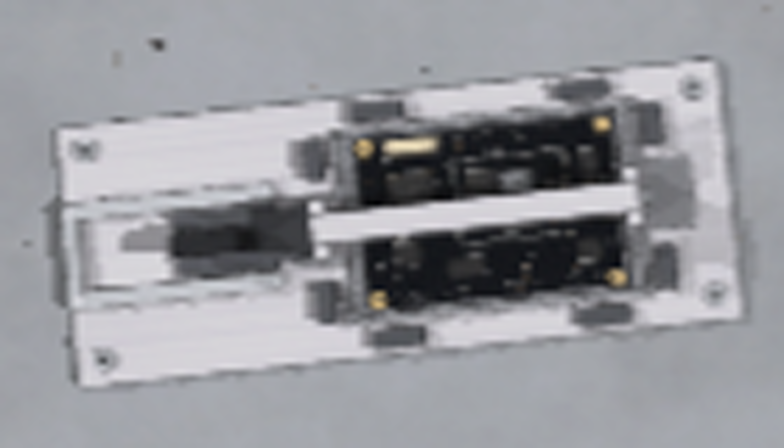

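View pics/cscene.png

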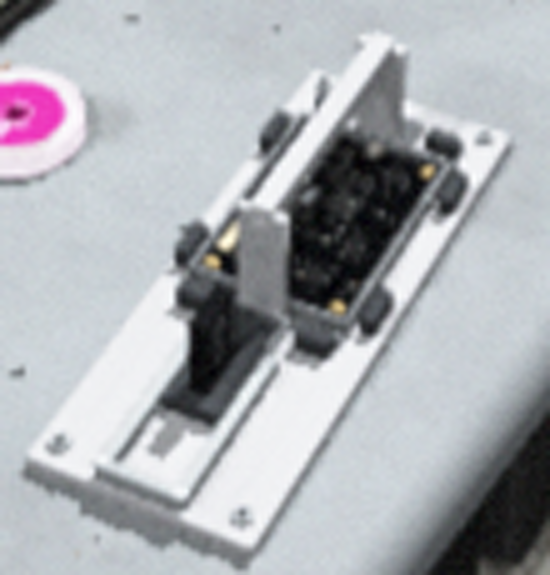

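```bash
python3 - <<'E'
from h import *
T=lambda p:(172+p[0]/5.6-.4,232+p[1]/5.6-.4)
C=np.array([ray("top",*T(p),10) for p in((57,130),(715,60),(743,318),(82,385))]);print(C)
print(np.linalg.norm(C-np.roll(C,-1,0),axis=1))
B=np.array([ray("top",*T(p),80) for p in((313,227),(637,195))]);print(B,B.mean(0),np.linalg.norm(B[0]-B[1]))
yv=(C[0]+C[3]-C[1]-C[2]);yaw=np.arctan2(-yv[0],yv[1]);print("yaw",yaw, np.arctan2(-(B[0]-B[1])[0],(B[0]-B[1])[1]))
ctr=C.mean(0);u=yv/np.linalg.norm(yv);o=ctr-40*u;print("origin",o)
x=np.array([u[1],-u[0],0]);o[2]=0
S=lambda p:((p-np.array([265,255])+.4)*5).round()
st=lambda p:((p-np.array([172,232])+.4)*5.6).round()
for y in(95,105,115,125):
  for dy in(-14,14):
    for z in (21,62):
      P=o+u*(y+dy)+np.array([0,0,z]);print(y,dy,z,S(proj("scene",P)),st(proj("top",P)))
for P in (o+[0,0,73]+65*u,o+[0,0,80]-65*u): print(S(proj("scene",P)),st(proj("top",P)))
print([S(proj("scene",c)) for c in C])
E
```

```text
[[489.2 214.   10. ]
 [523.9 -63.   10. ]
 [415.6 -77.   10. ]
 [382.6 199.5  10. ]]
[279.16498706 109.20114468 278.46229547 107.58164342]
[[451.6  92.   80. ]
 [466.5 -35.4  80. ]] [459.05  28.3   80.  ] 128.26835151353586
yaw 0.12170802695377596 0.11642556012223416
origin [457.68131103  28.67089136  10.        ]
95 -14 21 [241. 325.] [297. 234.]
95 -14 62 [240. 260.] [278. 235.]
95 14 21 [212. 368.] [231. 240.]
95 14 62 [210. 303.] [209. 242.]
105 -14 21 [231. 340.] [274. 236.]
105 -14 62 [230. 275.] [254. 237.]
105 14 21 [201. 383.] [207. 242.]
105 14 62 [199. 318.] [184. 245.]
115 -14 21 [220. 355.] [250. 238.]
115 -14 62 [219. 290.] [228. 240.]
115 14 21 [190. 399.] [183. 245.]
115 14 62 [188. 334.] [159. 248.]
125 -14 21 [210. 370.] [226. 241.]
125 -14 62 [208. 305.] [204. 242.]
125 14 21 [179. 414.] [159. 248.]
125 14 62 [176. 350.] [134. 250.]
[258. 219.] [313. 231.]
[383.  34.] [638. 198.]
[array([ 23., 454.]), array([310.,  70.]), array([510., 134.]), array([248., 544.])]
```

```bash
python3 - <<'E'
from h import *
a=cv2.imread("pics/top0.png")[255:290,182:237]; b=cv2.imread("pics/scene0.png")[295:350,290:330]
f=lambda i,s:cv2.convertScaleAbs(cv2.resize(i,None,fx=s,fy=s,interpolation=cv2.INTER_NEAREST),alpha=1.8,beta=0)
A=f(a,7);B=f(b,7);H=max(A.shape[0],B.shape[0]);o=np.zeros((H,A.shape[1]+B.shape[1],3),np.uint8)
o[:A.shape[0],:A.shape[1]]=A;o[:B.shape[0],A.shape[1]:]=B;cv2.imwrite("pics/fin.png",o);print(A.shape,B.shape)
E
```

```text
(245, 385, 3) (385, 280, 3)
```

View pics/fin.png

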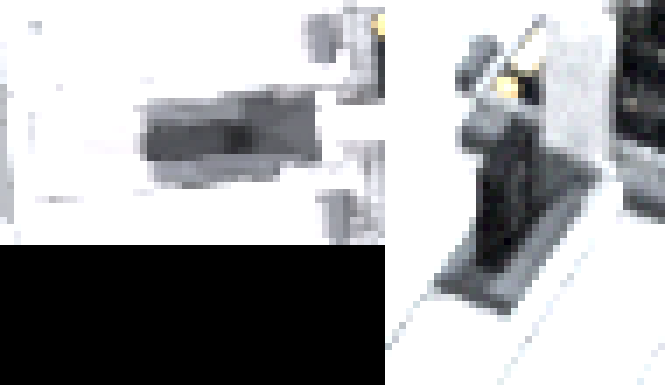

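```bash
python3 - <<'E'
from h import *
for p in((325,198,360),(325,198,440),(287,185,400),(363,175,400),(388,266,100),(292,105,0)): print(p,ray("top",*p))
for p in((300,145,440),): print(ray("scene",*p))
E
```

```text
(325, 198, 360) [ 579.2 -113.2  360. ]
(325, 198, 440) [ 567.4 -111.2  440. ]
(287, 185, 400) [592.3 -53.5 400. ]
(363, 175, 400) [ 610.  -170.1  400. ]
(388, 266, 100) [ 471.6 -258.9  100. ]
(292, 105, 0) [859.3 -38.1   0. ]
[472.2 105.7 440. ]
```

>>> apply_moves(increments=[{"tx":0.015,"ty":0.038,"rz":0.8},{"tx":0.03,"ty":0.077,"rz":1.6},{"tx":0.046,"ty":0.115,"rz":2.4},{"tx":0.062,"ty":0.153,"rz":3.2},{"tx":0.077,"ty":0.192,"rz":4.1},{"tx":0.092,"ty":0.23,"rz":5.0},{"tx":0.117,"ty":0.263,"rz":5.9},{"tx":0.142,"ty":0.297,"rz":6.8},{"tx":0.167,"ty":0.33,"rz":7.7},{"tx":0.192,"ty":0.363,"rz":8.6},{"tx":0.217,"ty":0.397,"rz":9.5},{"tx":0.242,"ty":0.43,"rz":10.4}])

```text
$.increments[0]: bad value
```

>>> apply_moves(increments=[{"tx":0.015,"ty":0.038,"tz":0,"rx":0,"ry":0,"rz":0.8,"claw":0.085},{"tx":0.03,"ty":0.077,"tz":0,"rx":0,"ry":0,"rz":1.6,"claw":0.085},{"tx":0.046,"ty":0.115,"tz":0,"rx":0,"ry":0,"rz":2.4,"claw":0.085},{"tx":0.062,"ty":0.153,"tz":0,"rx":0,"ry":0,"rz":3.2,"claw":0.085},{"tx":0.077,"ty":0.192,"tz":0,"rx":0,"ry":0,"rz":4.1,"claw":0.085},{"tx":0.092,"ty":0.23,"tz":0,"rx":0,"ry":0,"rz":5.0,"claw":0.085},{"tx":0.117,"ty":0.263,"tz":0,"rx":0,"ry":0,"rz":5.9,"claw":0.085},{"tx":0.142,"ty":0.297,"tz":0,"rx":0,"ry":0,"rz":6.8,"claw":0.085},{"tx":0.167,"ty":0.33,"tz":0,"rx":0,"ry":0,"rz":7.7,"claw":0.085},{"tx":0.192,"ty":0.363,"tz":0,"rx":0,"ry":0,"rz":8.6,"claw":0.085},{"tx":0.217,"ty":0.397,"tz":0,"rx":0,"ry":0,"rz":9.5,"claw":0.085},{"tx":0.242,"ty":0.43,"tz":0,"rx":0,"ry":0,"rz":10.4,"claw":0.085}])

```text
clock: 1.3
eef_pos: [400.1, -199.1, 231.3]
tool_rot: [-3.141, 0.0, 1.156]
force: [0.7, -0.2, 0.1]
width: 84.7
```

>>> apply_moves(increments=[{"tx":0.01,"ty":0.04,"tz":0,"rx":0,"ry":0,"rz":0.7,"claw":0.085},{"tx":0.018,"ty":0.08,"tz":0,"rx":0,"ry":0,"rz":1.4,"claw":0.085},{"tx":0.025,"ty":0.12,"tz":0,"rx":0,"ry":0,"rz":2.1,"claw":0.085},{"tx":0.03,"ty":0.16,"tz":0,"rx":0,"ry":0,"rz":2.8,"claw":0.085},{"tx":0.033,"ty":0.2,"tz":0,"rx":0,"ry":0,"rz":3.5,"claw":0.085},{"tx":0.037,"ty":0.24,"tz":-0.02,"rx":0,"ry":0,"rz":4.3,"claw":0.085},{"tx":0.04,"ty":0.28,"tz":-0.04,"rx":0,"ry":0,"rz":5.1,"claw":0.085},{"tx":0.043,"ty":0.315,"tz":-0.07,"rx":0,"ry":0,"rz":5.8,"claw":0.085},{"tx":0.045,"ty":0.338,"tz":-0.1,"rx":0,"ry":0,"rz":6.17,"claw":0.085},{"tx":0.045,"ty":0.338,"tz":-0.12,"rx":0,"ry":0,"rz":6.17,"claw":0.085},{"tx":0.045,"ty":0.338,"tz":-0.12,"rx":0,"ry":0,"rz":6.17,"claw":0.085}])

```text
clock: 2.4
eef_pos: [442.4, 137.5, 109.0]
tool_rot: [-3.136, 0.001, 1.693]
force: [-0.5, -1.5, 1.5]
width: 84.9
```

```bash
python3 - <<'E'
from h import *
print(read_state()["eef_pos"],read_state()["tool_rot"])
o=np.zeros((560,800,3),np.uint8)
t=get_image("top")[:,:,::-1];s=get_image("scene")[:,:,::-1]
o[:,:400]=cv2.resize(t[200:312,170:250],(400,560),interpolation=cv2.INTER_CUBIC)
o[:,400:]=cv2.resize(s[230:370,265:365],(400,560),interpolation=cv2.INTER_CUBIC)
cv2.imwrite("pics/p6.png",o)
E
```

```text
[442.41523095 137.45215594 108.98238843] [-3.13583751e+00  1.12589373e-03  1.69297900e+00]
```

View pics/p6.png

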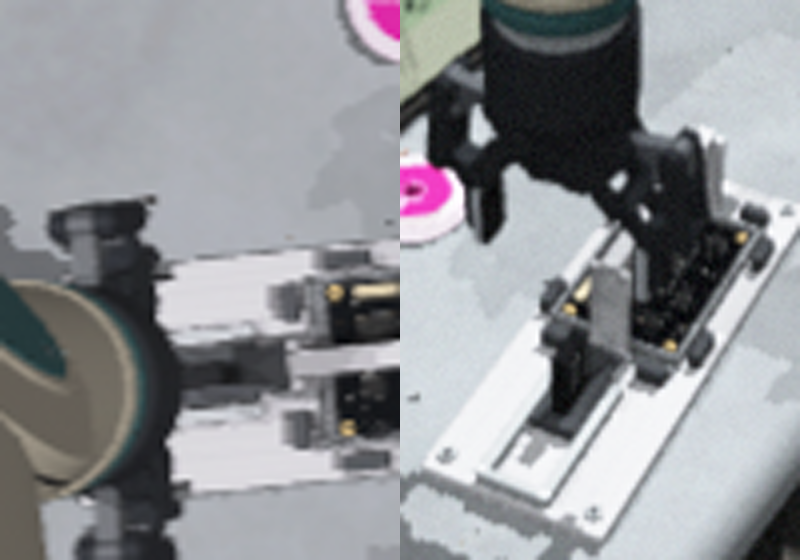

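The tool hovers above the fin with the jaws spanning it. I will descend and grip.

>>> apply_moves(increments=[{"tx":0,"ty":0,"tz":-0.04,"rx":0,"ry":0,"rz":0,"claw":0.085},{"tx":0,"ty":0,"tz":-0.07,"rx":0,"ry":0,"rz":0,"claw":0.085},{"tx":0,"ty":0,"tz":-0.08,"rx":0,"ry":0,"rz":0,"claw":0.085},{"tx":0,"ty":0,"tz":-0.08,"rx":0,"ry":0,"rz":0,"claw":0.05},{"tx":0,"ty":0,"tz":-0.08,"rx":0,"ry":0,"rz":0,"claw":0.035},{"tx":0,"ty":0,"tz":-0.08,"rx":0,"ry":0,"rz":0,"claw":0.035}])

```text
clock: 3.1
eef_pos: [445.7, 137.6, 32.8]
tool_rot: [3.139, -0.001, 1.69]
force: [0.6, 0.4, -0.4]
width: 43.3
```

```bash
python3 - <<'E'
from h import *
s=read_state();print(s["eef_pos"],s["tool_rot"],s["force"],s["width"])
v=get_image("scene")[:,:,::-1]
cv2.imwrite("pics/p7.png",cv2.resize(v[230:370,265:405],(560,560),interpolation=cv2.INTER_CUBIC))
E
```

```text
[445.71855839 137.56807834  32.77983684] [ 3.13882817e+00 -7.90546546e-04  1.69009102e+00] [ 0.57527307  0.43522868 -0.43229349] 43.28191631850721
```

View pics/p7.png

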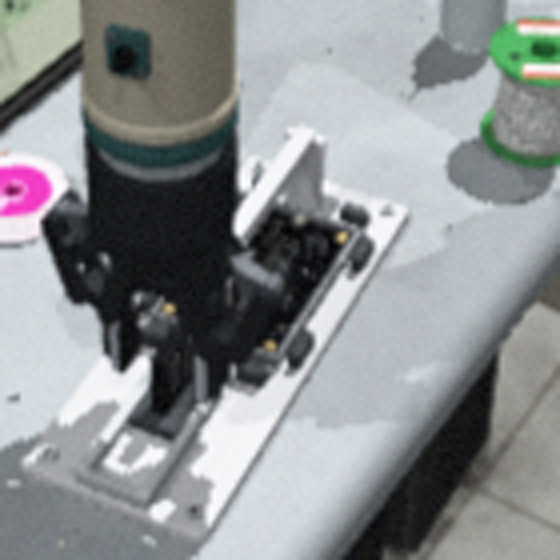

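The fin at (170,370) stands between the pads, which sit at about (120,350) and (208,370). I will close on it.

>>> apply_moves(increments=[{"tx":0,"ty":0,"tz":0,"rx":0,"ry":0,"rz":0,"claw":0.02},{"tx":0,"ty":0,"tz":0,"rx":0,"ry":0,"rz":0,"claw":0.012},{"tx":0,"ty":0,"tz":0,"rx":0,"ry":0,"rz":0,"claw":0.006},{"tx":0,"ty":0,"tz":0,"rx":0,"ry":0,"rz":0,"claw":0.0},{"tx":0,"ty":0,"tz":0,"rx":0,"ry":0,"rz":0,"claw":0.0},{"tx":0,"ty":0,"tz":0,"rx":0,"ry":0,"rz":0,"claw":0.0}])

```text
clock: 3.75
eef_pos: [443.9, 137.2, 31.9]
tool_rot: [-3.141, 0.001, 1.691]
force: [-3.2, -0.3, 7.6]
width: 8.6
```

>>> apply_moves(increments=[{"tx":-0.0006,"ty":0.005,"tz":0,"rx":0,"ry":0,"rz":0,"claw":0.0},{"tx":-0.0012,"ty":0.01,"tz":0,"rx":0,"ry":0,"rz":0,"claw":0.0},{"tx":-0.0018,"ty":0.015,"tz":0,"rx":0,"ry":0,"rz":0,"claw":0.0},{"tx":-0.0024,"ty":0.02,"tz":0,"rx":0,"ry":0,"rz":0,"claw":0.0},{"tx":-0.003,"ty":0.025,"tz":0,"rx":0,"ry":0,"rz":0,"claw":0.0},{"tx":-0.0036,"ty":0.03,"tz":0,"rx":0,"ry":0,"rz":0,"claw":0.0},{"tx":-0.0041,"ty":0.034,"tz":0,"rx":0,"ry":0,"rz":0,"claw":0.0},{"tx":-0.0044,"ty":0.037,"tz":0,"rx":0,"ry":0,"rz":0,"claw":0.0},{"tx":-0.0044,"ty":0.037,"tz":0,"rx":0,"ry":0,"rz":0,"claw":0.0},{"tx":-0.0044,"ty":0.037,"tz":0,"rx":0,"ry":0,"rz":0,"claw":0.0}])

```text
clock: 4.75
eef_pos: [439.4, 174.1, 31.9]
tool_rot: [-3.141, 0.001, 1.691]
force: [-2.3, -0.1, 8.3]
width: 9.3
```

>>> apply_moves(increments=[{"tx":-0.0002,"ty":0.0015,"tz":0,"rx":0,"ry":0,"rz":0,"claw":0.0},{"tx":-0.0004,"ty":0.003,"tz":0,"rx":0,"ry":0,"rz":0,"claw":0.0},{"tx":-0.0005,"ty":0.004,"tz":0,"rx":0,"ry":0,"rz":0,"claw":0.0},{"tx":-0.0005,"ty":0.004,"tz":0,"rx":0,"ry":0,"rz":0,"claw":0.0}])

```text
clock: 5.15
eef_pos: [439.3, 174.3, 31.9]
tool_rot: [-3.14, 0.006, 1.689]
force: [-0.9, -7.3, 10.4]
width: 9.2
```

```bash
python3 - <<'E'
from h import *
s=read_state();print(s["eef_pos"],s["force"],s["torque"],s["width"])
v=get_image("scene")[:,:,::-1]
cv2.imwrite("pics/p8.png",cv2.resize(v[270:370,265:385],(720,600),interpolation=cv2.INTER_CUBIC))
E
```

```text
[439.33124727 174.29607192  31.93687335] [-0.92907666 -7.26681591 10.43560483] [-1.52422616 -0.01408358  0.15408541] 9.238536276943764
```

View pics/p8.png

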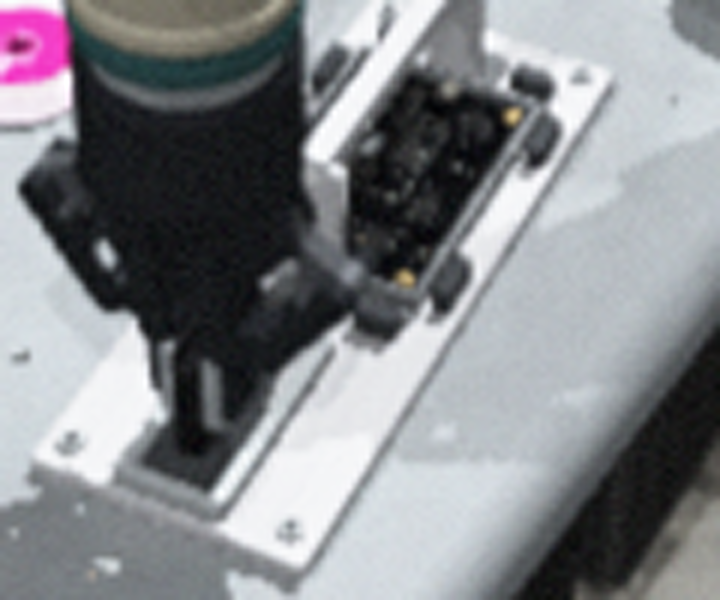

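The picture shows the bolt against the end stop at (205,490). I will pull a little more to confirm, then relax and release.

>>> apply_moves(increments=[{"tx":-0.0002,"ty":0.002,"tz":0,"rx":0,"ry":0,"rz":0,"claw":0.0},{"tx":-0.0004,"ty":0.004,"tz":0,"rx":0,"ry":0,"rz":0,"claw":0.0},{"tx":-0.0004,"ty":0.004,"tz":0,"rx":0,"ry":0,"rz":0,"claw":0.0},{"tx":-0.0004,"ty":0.004,"tz":0,"rx":0,"ry":0,"rz":0,"claw":0.0}])

```text
clock: 5.6
eef_pos: [439.3, 174.4, 31.9]
tool_rot: [-3.138, 0.011, 1.686]
force: [1.5, -15.8, 12.8]
width: 9.2
```

>>> apply_moves(increments=[{"tx":0.0005,"ty":-0.004,"tz":0,"rx":0,"ry":0,"rz":0,"claw":0.0},{"tx":0.0005,"ty":-0.007,"tz":0,"rx":0,"ry":0,"rz":0,"claw":0.0},{"tx":0.0005,"ty":-0.007,"tz":0,"rx":0,"ry":0,"rz":0,"claw":0.03},{"tx":0.0005,"ty":-0.007,"tz":0,"rx":0,"ry":0,"rz":0,"claw":0.06},{"tx":0.0005,"ty":-0.007,"tz":0,"rx":0,"ry":0,"rz":0,"claw":0.07},{"tx":0.0005,"ty":-0.007,"tz":0,"rx":0,"ry":0,"rz":0,"claw":0.07},{"tx":0.0005,"ty":-0.007,"tz":0.03,"rx":0,"ry":0,"rz":0,"claw":0.07},{"tx":0.0005,"ty":-0.007,"tz":0.07,"rx":0,"ry":0,"rz":0,"claw":0.07},{"tx":0.0005,"ty":-0.007,"tz":0.1,"rx":0,"ry":0,"rz":0,"claw":0.07},{"tx":0.0005,"ty":-0.007,"tz":0.1,"rx":0,"ry":0,"rz":0,"claw":0.07}])

```text
clock: 6.6
eef_pos: [442.1, 176.7, 134.6]
tool_rot: [3.135, -0.002, 1.691]
force: [0.6, -0.0, -0.1]
width: 70.4
```

```bash
python3 - <<'E'
from h import *
s=read_state();print(s["eef_pos"],s["force"],s["width"])
v=get_image("scene")[:,:,::-1];cv2.imwrite("pics/p9.png",cv2.resize(v[270:370,265:385],(720,600),interpolation=cv2.INTER_CUBIC))
E
```

```text
[442.05921634 176.68840457 134.60451166] [ 0.62958294 -0.04795496 -0.09349941] 70.3582001309369
```

View pics/p9.png

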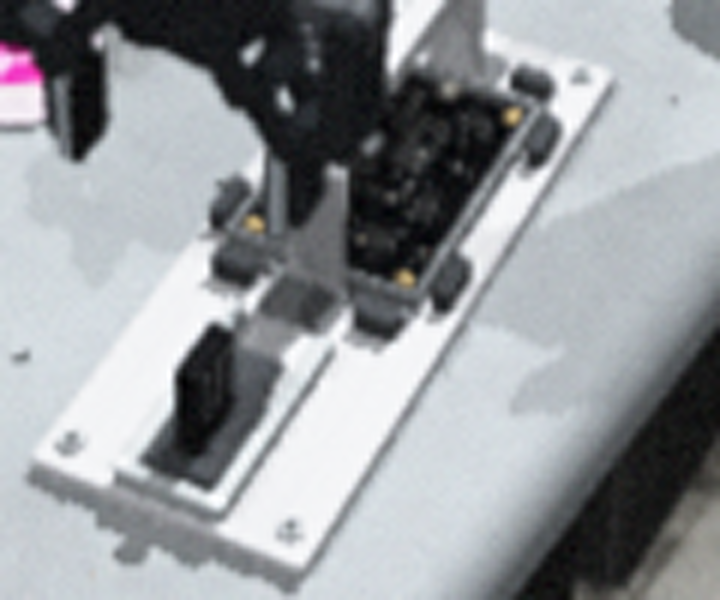

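```bash
python3 - <<'E'
from h import *
from scipy.ndimage import map_coordinates as mc
for x0 in (225,235,170):
  for f in("p8","p9"):
    g=cv2.imread(f"pics/{f}.png",0).astype(float);t=np.arange(0,75,4);y0=420 if x0>200 else 435
    print(x0,f,mc(g,[y0+t*.81,x0-t*.59],order=1).astype(int))
E
```

```text
225 p8 [61 83 90 74 48 28 22 21 22 20 18 29 45 56 57 56 57 49 70]
225 p9 [ 41  39  40  40  46  50  48  48  37  32  33  47  67  76  77  73  64  55
 102]
235 p8 [46 60 71 69 60 46 39 39 42 47 47 49 51 53 51 52 50 45 48]
235 p9 [80 83 81 84 81 81 83 86 88 84 72 76 83 88 94 96 87 69 67]
170 p8 [ 53  54  53  52  47  51  50  50  52  59  92 129 145 144 133 122 123 141
 158]
170 p9 [ 79  78  79  79  72  73  73  65  59  84 152 209 215 188 151 121 120 141
 161]
```

Both pictures put the bolt's edge in the same place, so the bolt stayed at its stop. Next I go over the bar and down.

>>> apply_moves(increments=[{"tx":0.004,"ty":-0.035,"tz":0,"rx":0,"ry":0,"rz":0,"claw":0.07},{"tx":0.009,"ty":-0.075,"tz":0,"rx":0,"ry":0,"rz":0,"claw":0.07},{"tx":0.0135,"ty":-0.115,"tz":0,"rx":0,"ry":0,"rz":0,"claw":0.07},{"tx":0.0175,"ty":-0.147,"tz":0,"rx":0,"ry":0,"rz":0,"claw":0.07},{"tx":0.0175,"ty":-0.147,"tz":0,"rx":0,"ry":0,"rz":0,"claw":0.07},{"tx":0.0175,"ty":-0.147,"tz":-0.03,"rx":0,"ry":0,"rz":0,"claw":0.07},{"tx":0.0175,"ty":-0.147,"tz":-0.055,"rx":0,"ry":0,"rz":0,"claw":0.07},{"tx":0.0175,"ty":-0.147,"tz":-0.077,"rx":0,"ry":0,"rz":0,"claw":0.07},{"tx":0.0175,"ty":-0.147,"tz":-0.077,"rx":0,"ry":0,"rz":0,"claw":0.05},{"tx":0.0175,"ty":-0.147,"tz":-0.077,"rx":0,"ry":0,"rz":0,"claw":0.04},{"tx":0.0175,"ty":-0.147,"tz":-0.077,"rx":0,"ry":0,"rz":0,"claw":0.04}])

```text
clock: 7.75
eef_pos: [457.6, 28.9, 54.9]
tool_rot: [3.141, -0.0, 1.691]
force: [0.1, -0.6, 0.4]
width: 40.3
```

```bash
python3 - <<'E'
from h import *
s=read_state();print(s["eef_pos"],s["tool_rot"],s["force"],s["width"])
v=get_image("scene")[:,:,::-1];cv2.imwrite("pics/p10.png",cv2.resize(v[250:350,275:395],(720,600),interpolation=cv2.INTER_CUBIC))
for y in(65,0,-65): print((proj("scene",[457.2-y*.1197,28.5+y*.993,80])-[275,250])*6)
E
```

```text
[457.62943985  28.9287487   54.8788737 ] [ 3.14068423e+00 -3.36996753e-04  1.69135387e+00] [ 0.14858463 -0.57353166  0.37123337] 40.31224633439079
[247.2 276.6]
[326.4 168.6]
[399.  69.]
```

View pics/p10.png

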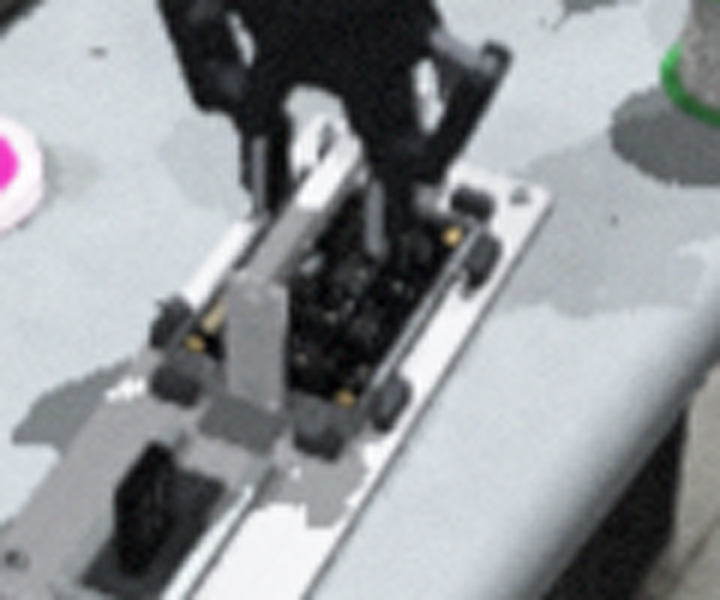

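The bar runs between the pads, which sit at about (262,180) and (375,215), and the bolt is open. I will close on the bar.

>>> apply_moves(increments=[{"tx":0,"ty":0,"tz":0,"rx":0,"ry":0,"rz":0,"claw":0.025},{"tx":0,"ty":0,"tz":0,"rx":0,"ry":0,"rz":0,"claw":0.018},{"tx":0,"ty":0,"tz":0,"rx":0,"ry":0,"rz":0,"claw":0.012},{"tx":0,"ty":0,"tz":0,"rx":0,"ry":0,"rz":0,"claw":0.006},{"tx":0,"ty":0,"tz":0,"rx":0,"ry":0,"rz":0,"claw":0.0},{"tx":0,"ty":0,"tz":0,"rx":0,"ry":0,"rz":0,"claw":0.0},{"tx":0,"ty":0,"tz":0,"rx":0,"ry":0,"rz":0,"claw":0.0}])

```text
clock: 8.5
eef_pos: [457.9, 28.3, 55.0]
tool_rot: [3.14, 0.0, 1.691]
force: [-0.9, -0.0, 4.8]
width: 11.2
```

>>> apply_moves(increments=[{"tx":0,"ty":0,"tz":0.001,"rx":0,"ry":0,"rz":0,"claw":0.0},{"tx":0,"ty":0,"tz":0.003,"rx":0,"ry":0,"rz":0,"claw":0.0},{"tx":0,"ty":0,"tz":0.006,"rx":0,"ry":0,"rz":0,"claw":0.0},{"tx":0,"ty":0,"tz":0.01,"rx":0,"ry":0,"rz":0,"claw":0.0},{"tx":0,"ty":0,"tz":0.014,"rx":0,"ry":0,"rz":0,"claw":0.0},{"tx":0,"ty":0,"tz":0.017,"rx":0,"ry":0,"rz":0,"claw":0.0},{"tx":0,"ty":0,"tz":0.02,"rx":0,"ry":0,"rz":0,"claw":0.0},{"tx":0,"ty":0,"tz":0.02,"rx":0,"ry":0,"rz":0,"claw":0.0},{"tx":0,"ty":0,"tz":0.02,"rx":0,"ry":0,"rz":0,"claw":0.0}])

```text
clock: 9.4
eef_pos: [457.3, 28.3, 74.4]
tool_rot: [3.141, -0.0, 1.691]
force: [0.6, 0.1, -3.1]
width: 10.9
```

```bash
python3 - <<'E'
from h import *
s=read_state();print(s["eef_pos"],s["tool_rot"],s["force"],s["torque"],s["width"])
v=get_image("scene")[:,:,::-1];cv2.imwrite("pics/p11.png",cv2.resize(v[250:350,275:395],(720,600),interpolation=cv2.INTER_CUBIC))
E
```

```text
[457.30110126  28.3195625   74.38633554] [ 3.14140370e+00 -2.67334323e-05  1.69068538e+00] [ 0.61771585  0.06937369 -3.11308249] [-0.00403157 -0.00786894 -0.01119062] 10.911462250434827
```

View pics/p11.png

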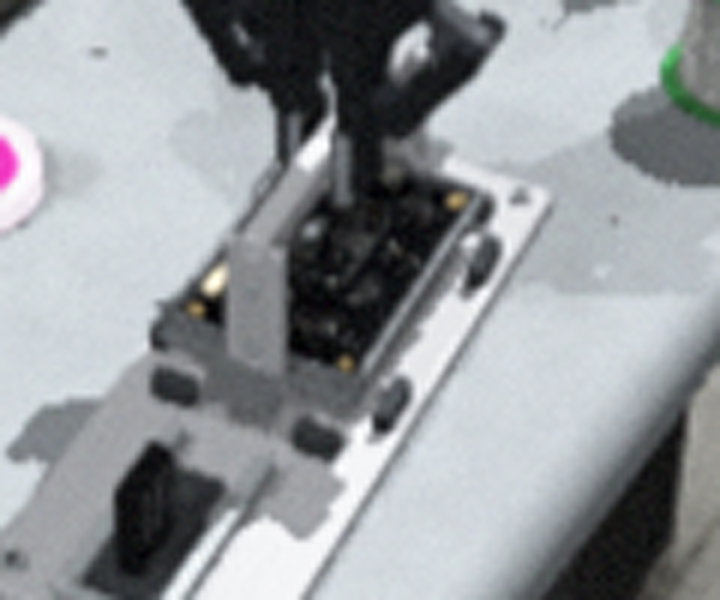

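The carrier is 20 mm up and level with the board in its rim. The measured weight is 3.1 N and the moment is near zero. I will lift the remaining 100 mm.

>>> apply_moves(increments=[{"tx":0,"ty":0,"tz":0.003,"rx":0,"ry":0,"rz":0,"claw":0.0},{"tx":0,"ty":0,"tz":0.009,"rx":0,"ry":0,"rz":0,"claw":0.0},{"tx":0,"ty":0,"tz":0.018,"rx":0,"ry":0,"rz":0,"claw":0.0},{"tx":0,"ty":0,"tz":0.028,"rx":0,"ry":0,"rz":0,"claw":0.0},{"tx":0,"ty":0,"tz":0.038,"rx":0,"ry":0,"rz":0,"claw":0.0},{"tx":0,"ty":0,"tz":0.049,"rx":0,"ry":0,"rz":0,"claw":0.0},{"tx":0,"ty":0,"tz":0.06,"rx":0,"ry":0,"rz":0,"claw":0.0},{"tx":0,"ty":0,"tz":0.07,"rx":0,"ry":0,"rz":0,"claw":0.0},{"tx":0,"ty":0,"tz":0.08,"rx":0,"ry":0,"rz":0,"claw":0.0},{"tx":0,"ty":0,"tz":0.09,"rx":0,"ry":0,"rz":0,"claw":0.0},{"tx":0,"ty":0,"tz":0.097,"rx":0,"ry":0,"rz":0,"claw":0.0},{"tx":0,"ty":0,"tz":0.1,"rx":0,"ry":0,"rz":0,"claw":0.0}])

```text
clock: 10.65
eef_pos: [457.6, 28.4, 175.1]
tool_rot: [3.141, 0.0, 1.691]
force: [0.8, 0.4, -2.9]
width: 11.1
```

>>> apply_moves(increments=[{"tx":0,"ty":0,"tz":0.0,"rx":0,"ry":0,"rz":0,"claw":0.0},{"tx":0,"ty":0,"tz":0.0,"rx":0,"ry":0,"rz":0,"claw":0.0},{"tx":0,"ty":0,"tz":0.0,"rx":0,"ry":0,"rz":0,"claw":0.0},{"tx":0,"ty":0,"tz":0.0,"rx":0,"ry":0,"rz":0,"claw":0.0},{"tx":0,"ty":0,"tz":0.0,"rx":0,"ry":0,"rz":0,"claw":0.0},{"tx":0,"ty":0,"tz":0.0,"rx":0,"ry":0,"rz":0,"claw":0.0},{"tx":0,"ty":0,"tz":0.0,"rx":0,"ry":0,"rz":0,"claw":0.0},{"tx":0,"ty":0,"tz":0.0,"rx":0,"ry":0,"rz":0,"claw":0.0}])

```text
clock: 11.45
eef_pos: [457.2, 28.3, 174.3]
tool_rot: [-3.142, 0.0, 1.691]
force: [0.5, -0.3, -3.3]
width: 10.9
```

```bash
python3 - <<'E'
from h import *
s=read_state();print(s["eef_pos"],s["tool_rot"],s["force"],s["torque"],s["width"],abs(s["qd"]).max(),s["clock"])
v=get_image("scene")[:,:,::-1];cv2.imwrite("pics/p12.png",cv2.resize(v[200:380,260:440],(600,600),interpolation=cv2.INTER_CUBIC))
E
```

```text
[457.24872663  28.34657733 174.29887454] [-3.14156924e+00  2.02166799e-05  1.69079575e+00] [ 0.53689171 -0.315783   -3.32817028] [-0.01865606  0.02452302  0.00446191] 10.893519883920233 0.001493256167570443 11.45
```

View pics/p12.png

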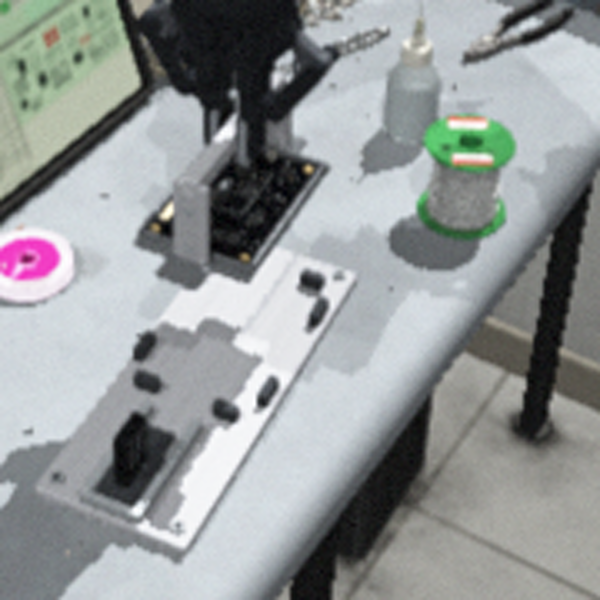

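The carrier is held level about 12 cm up at (230,215), with the board inside. The bolt is open at (130,450), and the bottle, reel and cutters still stand in place.

```bash
python3 -c "
from cell import *
print(finish_job())"
```

```text
the job is handed in; nothing more can be done
None
```

The bolt is open, and the carrier is held level about 12 cm above the dock with the board still in it. I handed the job in at about 11.5 s; no verdict is reported.

- **Bolt:** I slid the fin back about 37 mm until it stopped. Commanding 8 mm more moved it only 0.3 mm, while the pull rose to about 16 N. Pictures before and after I let go show the bolt's edge in the same place.
- **Lift:** I took the carrier by the middle of its bar and raised it 20 mm, then 100 mm. At the end the measured rise was 119.3 mm, with tilt below 0.001 rad and the arm at rest. The load was steady at about 3.3 N with almost no moment.
- **Last picture:** It shows the board inside the rim, the bolt still open, and the bottle, reel and cutters in place.
- **Disagreements:**
  - The bolt travelled 37 mm instead of 40 mm. I take this as it starting a few millimetres open, since it clearly hit its stop.
  - The camera put the bar about 2 mm off in x from the line worked out from the fin. I used the fin line, and the grip closed with under 1 N sideways.

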